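# Load the engraving jig and hold its lock pin through both bushings

### The arm

A 7-joint arm with a two-finger parallel gripper is mounted at the origin on the work surface. World frame = base frame: x ahead of the robot, y to its left, z up, the work surface at z = 0. Lengths are in m, angles in rad, forces in N, time in s.
With the tool pointing down it reaches from about 0.425 to 0.925 m from the base axis. Payload 6.8 kg.
Tool frame: the origin (TCP) lies on the mounting face of the last link; the fingertips stand 173 mm ahead of it and the grasp point (between the pads) lies 155 mm ahead of it; z points along the fingers, y is the line along which they close (so a half turn about z gives the same grasp; the last joint's range is limited). The gripper opens to 85 mm and grips with 20 to 120 N. Pads are 22 mm wide; open, the fingers measure 114 mm over their backs; the gripper's body (76 mm by 85 mm) begins 54 mm behind the grasp point. The pads swing forward as they close: fully open they stand 13 mm farther back than shut.
Start: joints at [1.014, 0.477, 0.022, 1.555, -0.011, 1.109, -0.083], TCP at [0.293, -0.608, 0.405] pointing down, gripper open.
Joint ranges: [-2.96, 2.96], [-0.34, 2.1], [-1.41, 1.46], [0.24, 2.44], [-1.37, 4.51], [0.17, 1.92], [-2.96, 2.96]. Speed limits (rad/s): [2.39, 2.39, 3.14, 3.14, 3.14, 3.14, 3.14].

### API

Orientations are given as a rotation vector (axis times angle).
In Python, from bench import r gives the robot as it stands.
- The arm moves only by the tool carry_out, never from a script. Its argument "moves" is a list of rows, each a list of 5 numbers: the shift along the tool's x, y, z in m, then the turn about the tool's z in rad, then the finger opening in m, from 0 to 0.0854. In form: [[dx, dy, dz, roll, claw], ...]. A call has exactly 8 rows; each row is the pose to reach, as a shift and turn from the pose commanded when the call began, along the tool's axes at that moment; what a row does not reach only later rows make up. A row lasts 1/10 s, in which the tool goes at most 50 mm and 8.59 degrees, less where a joint would pass 70% of its speed; a pose out of reach is approached as far as the arm can. A call with a gripper value outside its range is refused whole. The fingers move at their own pace and stop on an object; "force" is the grip in N (left out, the last holds). Time passes only in rows, so rows that repeat a pose let the fingers close, or fill a call up. It gives the time, the measured TCP pose, the force, the opening and the grip force at its end, in the units of the state.
- r.get_obs(): the state, without advancing time (a new reading comes with each control period).
- r.grab_frame(name): name is "scene" or "top" or "wrist"; returns the picture (420x560x3 uint8, red, green, blue); there is no depth.
- r.calibration(name): a dict with "fx", "fy", "cx", "cy" (pixels), "rvec" (rotation vector, rad) and "tvec" (3), from world to camera coordinates, as OpenCV has them. Camera axes: x right, y down, z forward; pixel columns grow to the right and rows downward; lengths in m; the calibration is good to about 2 mm. A picture is of the moment at which its call begins: read the wrist's pose just before it. calibration takes no time and is no camera call; for the wrist camera it gives the pose at the moment of the call.
- r.hand_in(): hands the job in; it is judged then, once.
The state is a dict: "clock": time; "joints": joint angles; "qvel": joint speeds; "tau": joint torques, N m; "tcp_pos": TCP position; "orientation": TCP orientation; "contact_force": force on the tool from outside, world axes, zero at the start; "moment": the same for the moment, N m; "grip_width": finger opening in m; "gripper_force": force on a finger pad.
Only numpy, scipy, OpenCV 4.12 (cv2) and the standard library are available. Lean on these libraries where they do the work, as an engineer would, in place of code of your own. Each camera call takes 0.05 s, during which the arm holds its last target. There are 200 camera calls.

### The job

Take the blue carrier plate by its orange grip block, slide it into the slot of the aluminium engraving jig until it is fully home, and let go of it. Then take the long steel pin with the red band from the grey pin block and thread it down through the jig's upper brass bushing, the plate's window and the lower brass bushing, and finish while still holding it there: its lower end out below the lower bushing but clear of the jig's base plate, so that a colleague can tighten the clamp screw. Leave the two short brass pins and the other things on the bench where they are.

Things in the scene. Friction and masses are not known exactly. Their poses are not given: they have to be found in the camera images.
- jig: Fixed aluminium engraving jig; base plate 10 mm thick, from x = -75 to +55 and y = -65 to +65 mm. Origin on the table, straight below the common axis of both bushings; z up; +x is the way the plate slides in (its level slot opens to -x, roughly to the robot). Highest part: the upper bushing's 44 mm wide crossbar, 120 mm above the table; a small clamp knob at its +y side reaches y = 70 mm.
- slot_home (a point): Point of the jig on the bushing axis at the slot floor's height (70 mm), axes as the jig: plate_window lies here when the plate is home. Slot 73 mm wide, 10.5 mm high; mouth at x = -38 mm, stop at +32 mm. Its floor (two side rails) runs out to x = -65 mm in front of the mouth; there two flared cheeks (to x = -60 mm, 86 mm apart at the front) guide the plate's sides and a lip flares 7 mm upward over it.
- upper_bushing (a point): Centre of the upper brass bushing's mouth (top face), 120 mm above the table, axes as the jig. Bushing 15 mm long (z = 105 to 120 mm), bore 14.5 mm, mouth flared by 3 mm all round.
- lower_bushing (a point): Centre of the lower brass bushing's mouth (top face), 58 mm above the table, straight below the upper one; axes as the jig. 18 mm long (z = 40 to 58 mm), same bore and flare. Below its underside there are 30 mm of free space to the base plate's top, 10 mm above the table.
- plate_window (a point): Point of the loose blue carrier plate (134 x 70 x 8 mm in x, y, z): centre of its 24 x 24 mm window, at the underside. z is up as it lies on the table at the start; nose at x = +31 mm, tail at x = -103 mm from this point; the nose goes first into the slot. Mass about 0.15 kg.
- plate_grip (a point): Centre of the orange grip block on the tail of the carrier plate, axes as the plate: 30 x 16 x 37 mm (x, y, z), standing on the plate's top, so from 8 to 45 mm above the plate's underside; this point is 26.5 mm above the underside and 80 mm behind (-x of) plate_window. Grip it across its 16 mm (y).
- pin_block: Fixed grey plastic block 180 x 50 x 60 mm (x, y, z), origin under its centre, with three holes in its top in a row along x, 60 mm apart (-60, 0, +60 mm), 13.5 mm wide, 50 mm deep. The three pins stand in them in any order. The block stands to one side of the jig and the plate lies to the other; which is which changes.
- pin_center (a point): Half-way up the long loose steel pin: diameter 12 mm, length 180 mm, with a red band round its top 20 mm. It stands upright in the pin block with its foot 10 mm above the table (z axis from foot to top), so its top 130 mm stick out of the block; the short pins stick out only 45 mm. Mass about 0.15 kg.
- pin_foot (a point): Centre of the long pin's lower end (chamfered), 90 mm below pin_center along the pin; axes as the pin.
- short_pin_a_center (a point): Half-way up a short brass pin with a black band (diameter 12, length 95 mm) in the pin block; leave alone.
- short_pin_b_center (a point): Half-way up a short brass pin with a green band (diameter 12, length 95 mm) in the pin block; leave alone.
- cone_red: Red thread cone, 64 mm wide, 120 mm high, origin under its centre; leave alone.
- cone_green: Green thread cone, 64 mm wide, 120 mm high, origin under its centre; leave alone.
- mug: White mug, 80 mm wide, 92 mm high, handle at +y, origin under its centre; leave alone.
- oil_bottle: White machine-oil bottle with a red cap, 50 mm wide, 130 mm high, origin under its centre; leave alone.
- screwdriver: Screwdriver lying on the table between robot and jig, about 30 mm high, along its x; leave alone.
- roll: Empty cardboard tape core lying flat, 90 mm wide, 24 mm high, origin under its centre; leave alone.
Things that resemble listed ones, but are neither listed nor needed, are in the scene too. What is shaped like the part that bears plate_window but pink or turquoise is not meant.

How it is judged:
By the outcome, as a careful person would: the job done as asked, in the order asked, and still so for the second after the job is handed in, while the arm keeps its last pose, push and grip.
It also fails if it takes over 72 s, if anything falls off the work surface, if the arm or the gripper's body presses on something with over 40 N, if the wrist force passes 120 N, or if a joint passes its speed limit or range.

## Working session

There is one attempt and no reset: what is moved stays moved. The work goes in short steps, Python scripts to look and compute and a tool call to move; the robot and the scene stay as the last step left them, time stands still between calls to the robot, and variables do not carry over. Pictures are saved under pics/ and viewed, at most 13 in all, crops included, and the job is handed in when it is done.

Besides the shell and the picture viewer there is one more tool, called after "Call:" as name([rows], argument=value, ...), one row to a line, values as JSON. carry_out: Moves the arm, as the interface text tells. Its arguments: {"type":"object","properties":{"moves":{"type":"array","items":{"type":"array","items":{"type":"number"}}},"force":{"type":"number"}},"required":["moves"]}

```bash
mkdir -p pics
cat > h.py <<'E'
import numpy as np, cv2
from scipy.spatial.transform import Rotation as R
from bench import r
def cal(n):
    c=r.calibration(n); K=np.array([[c['fx'],0,c['cx']],[0,c['fy'],c['cy']],[0,0,1.]])
    return K,R.from_rotvec(np.ravel(c['rvec'])).as_matrix(),np.ravel(c['tvec'])
def ray(C,uv):
    K,Rm,t=C; d=Rm.T@np.linalg.inv(K)@np.array([uv[0],uv[1],1.]); return -Rm.T@t,d
def onz(C,uv,z):
    o,d=ray(C,uv); return o+d*(z-o[2])/d[2]
def proj(C,p):
    K,Rm,t=C; q=K@(Rm@np.asarray(p,float)+t); return q[:2]/q[2]
def grab(n):
    C=cal(n); return C,np.ascontiguousarray(r.grab_frame(n)[:,:,::-1])
E
python3 - <<'E'
from h import *
C,a=grab('top'); C2,b=grab('scene')
cv2.imwrite('pics/top0.png',a); cv2.imwrite('pics/scene0.png',b)
for c in (C,C2): print(c[0][0,0],-c[1].T@c[2],c[1][2])
o=r.get_obs(); print(o['tcp_pos'],R.from_rotvec(o['orientation']).as_matrix().round(3),o['clock'])
E
```

```text
413.8540723131861 [ 0.28430062 -0.00751017  1.21539008] [ 0.20793997  0.01313976 -0.97805333]
520.1241114298924 [ 1.58847526 -0.09490771  0.97556272] [-0.76571832  0.07322414 -0.63899428]
[ 0.29279849 -0.60792675  0.40381222] [[ 0.901  0.434 -0.001]
 [ 0.434 -0.901  0.001]
 [-0.    -0.002 -1.   ]] 0.1
```

View pics/top0.png

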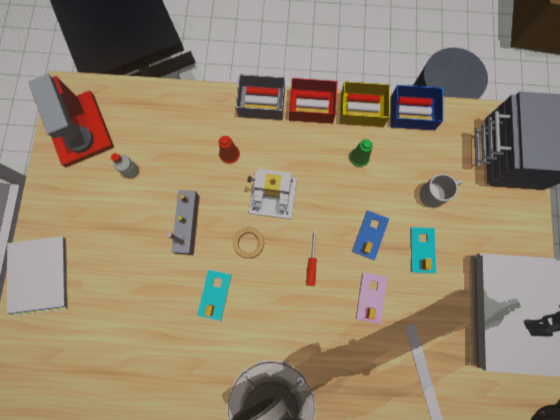

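View pics/scene0.png

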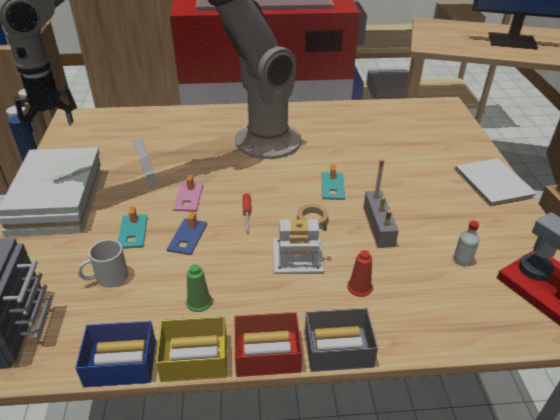

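Top view: candidates for the plate are blue (371,235), turquoise (423,250) and (214,295), and pink (372,298). By the description I choose blue. The pin block is at (185,222), with three pins at (183,198), (182,220) and (172,237). The long one leans most in perspective, at (172,237). The jig is at (272,193).

Run:
```python
from h import *
C=cal('top'); a=cv2.imread('pics/top0.png')
h=cv2.cvtColor(a,cv2.COLOR_BGR2HSV)
m=cv2.inRange(h,(105,120,60),(125,255,255)); m[:190]=0; m[280:]=0; m[:,:330]=0;m[:,400:]=0
cs,_=cv2.findContours(m,cv2.RETR_EXTERNAL,cv2.CHAIN_APPROX_NONE); c=max(cs,key=cv2.contourArea)
P=np.array([onz(C,p[0],.008)[:2] for p in c]); rc=cv2.minAreaRect((P*1000).astype(np.float32)); print('plate',rc)
hc=np.array([onz(C,(u,v),.045)[:2] for u,v in [(368,247)]]);print(hc)
o=cv2.inRange(h,(8,150,100),(25,255,255)); ys,xs=np.nonzero(o[225:265,355:385]); print('grip px',xs.mean()+355,ys.mean()+225,onz(C,(xs.mean()+355,ys.mean()+225),.04))
f=lambda x0,y0,w,h_: cv2.resize(a[y0:y0+h_,x0:x0+w],(400,400*h_//w),interpolation=cv2.INTER_CUBIC)
cv2.imwrite('pics/crop.png',np.vstack([np.hstack([f(240,160,64,64),f(340,200,64,64)]),np.hstack([f(160,180,100,50),f(160,215,100,50)])]))
```

```text
plate ((492.0811462402344, -257.5694274902344), (67.36534881591797, 129.59022521972656), 72.20087432861328)
[[ 0.44928531 -0.24399191]]
grip px 367.54716981132077 247.18867924528303 [ 0.4493571  -0.24372788  0.04      ]
```

View pics/crop.png

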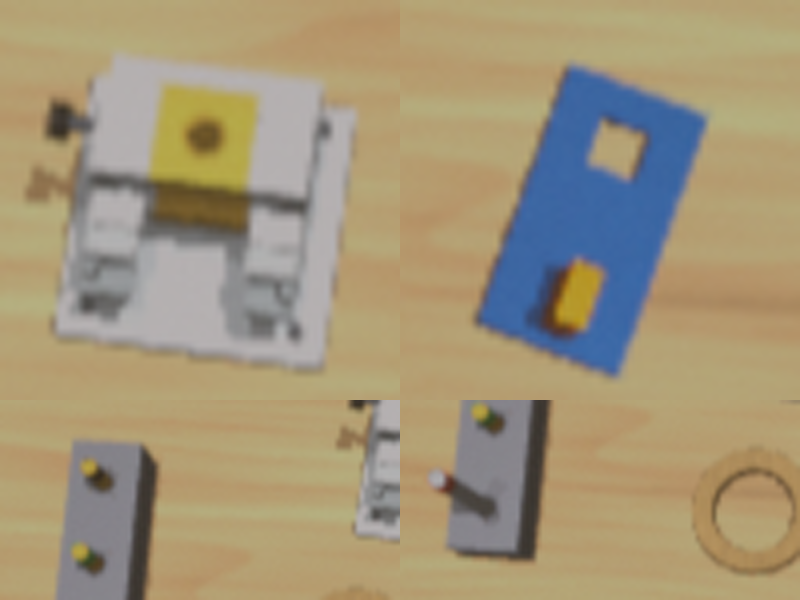

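The crop shows the blue plate with its window at the far end (617,148) and its orange grip near the robot (578,295). The jig's bore is at (205,137) and its slot opens towards the robot. The long red-banded pin stands in the hole nearest the robot, with its top at (438,480). The two short brass pins stand in the other holes.

```bash
cat >> h.py <<'E'
def go(x,y,z,yaw):
    "print shift in tool axes so that TCP goes to x,y,z with tool x at world yaw (rad), mod half turn"
    o=r.get_obs(); M=R.from_rotvec(o['orientation']).as_matrix(); d=M.T@(np.array([x,y,z])-o['tcp_pos'])
    cur=np.arctan2(M[1,0],M[0,0]); dy=(yaw-cur+np.pi/2)%np.pi-np.pi/2
    print('shift',d.round(4),'roll',round(-dy,4),'clock',o['clock'],'q7',o['joints'][6].round(3))
E
python3 - <<'E'
from h import *
C=cal('top')
cp=lambda u,v:(240+u/6.25-.42,160+v/6.25-.42)
b=onz(C,cp(205,137),.12); print('bushing',b)
p,q=[onz(C,cp(*k),.01) for k in ((55,335),(322,370))]; print('front corners',p,q,np.hypot(*(q-p)[:2]))
d=p-q; psi=np.arctan2(d[1],d[0])-np.pi/2; print('jig yaw deg',np.degrees(psi)); 
x=np.array([np.cos(psi),np.sin(psi)]); print('origin from base',(p+q)[:2]/2+.075*x)
for pp in ((88,78),(325,80)):pass
e=[onz(C,cp(*k),.12) for k in ((93,172),(303,203))]; d=e[0]-e[1]; print('bar yaw',np.degrees(np.arctan2(d[1],d[0]))-90,np.hypot(*d[:2]))
print('pin top',onz(C,(160+38/4-.4,215+80/4-.4),.19))
print('foot hole',onz(C,(160+88/4-.4,215+107/4-.4),.06))
go(.45,-.244,.36,np.radians(-17.8))
K=r.calibration('wrist'); W=cal('wrist'); o=r.get_obs(); M=R.from_rotvec(o['orientation']).as_matrix()
print('wrist cam in tool',M.T@(-W[1].T@W[2]-o['tcp_pos']),(W[1]@M)[2],W[0][0,0])
E
```

```text
bushing [0.60095129 0.03846106 0.12      ]
front corners [0.52999812 0.10690659 0.01      ] [ 0.52212416 -0.02102333  0.01      ] 0.12817200126402178
jig yaw deg -3.52205941299333
origin from base [0.60091948 0.03833417]
bar yaw -4.5783492127809495 0.09311462256202342
pin top [0.42457066 0.28292232 0.19      ]
foot hole [0.42580684 0.28227028 0.06      ]
shift [ 0.2995 -0.2596  0.0442] roll 0.7595 clock 0.1 q7 -0.083
wrist cam in tool [ 0.06776514 -0.00112387  0.03138783] [-2.70471534e-01 -3.00301057e-04  9.62727926e-01] 331.56665680907224
```

Call:
carry_out([
  [0.037,-0.032,0.006,0.1,0.05],
  [0.074,-0.064,0.011,0.2,0.05],
  [0.111,-0.096,0.017,0.3,0.05],
  [0.148,-0.128,0.022,0.4,0.05],
  [0.185,-0.16,0.028,0.5,0.05],
  [0.222,-0.192,0.033,0.6,0.05],
  [0.26,-0.225,0.039,0.7,0.05],
  [0.3,-0.26,0.044,0.76,0.05],
])

```text
clock: 0.9
tcp_pos: [0.449, -0.2455, 0.3607]
orientation: [-3.103, 0.493, 0.001]
contact_force: [1.5, -0.7, -0.1]
grip_width: 0.0503
gripper_force: 0.0
```

Call:
carry_out([
  [0,0,0,0,0.05],
  [0,0,0,0,0.05],
  [0,0,0,0,0.05],
  [0,0,0,0,0.05],
  [0,0,0,0,0.05],
  [0,0,0,0,0.05],
  [0,0,0,0,0.05],
  [0,0,0,0,0.05],
])

```text
clock: 1.7
tcp_pos: [0.4487, -0.2477, 0.3611]
orientation: [3.104, -0.487, 0.0]
contact_force: [0.3, 0.4, -0.7]
grip_width: 0.0502
gripper_force: 0.0
```

Run:
```python
from h import *
C,a=grab('wrist'); cv2.imwrite('pics/w1.png',a)
h=cv2.cvtColor(a,cv2.COLOR_BGR2HSV)
o=cv2.inRange(h,(8,150,80),(22,255,255)); cs,_=cv2.findContours(o,cv2.RETR_EXTERNAL,cv2.CHAIN_APPROX_NONE)
for c in cs:
    if cv2.contourArea(c)>300: print('orange',cv2.minAreaRect(c))
m=cv2.inRange(h,(105,120,50),(125,255,255)); cs,_=cv2.findContours(m,cv2.RETR_EXTERNAL,cv2.CHAIN_APPROX_NONE); c=max(cs,key=cv2.contourArea)
P=np.array([onz(C,p[0],.008)[:2] for p in c]); rc=cv2.minAreaRect((P*1000).astype(np.float32)); print('plate',rc)
go(.45,-.244,.187,np.radians(-17.8)); print(r.get_obs()['tcp_pos'])
```

```text
orange ((340.6300048828125, 341.9100036621094), (38.466609954833984, 14.849242210388184), 81.8698959350586)
orange ((273.5, 190.5), (17.0, 35.0), -0.0)
orange ((470.11737060546875, 171.5397186279297), (33.64885330200195, 19.62849998474121), 77.73522186279297)
plate ((493.2755432128906, -256.68511962890625), (68.07429504394531, 130.5037841796875), 72.44764709472656)
shift [ 1.000e-04 -3.800e-03  1.741e-01] roll -0.0008 clock 1.75 q7 -1.498
[ 0.44872745 -0.24761407  0.36109219]
```

View pics/w1.png

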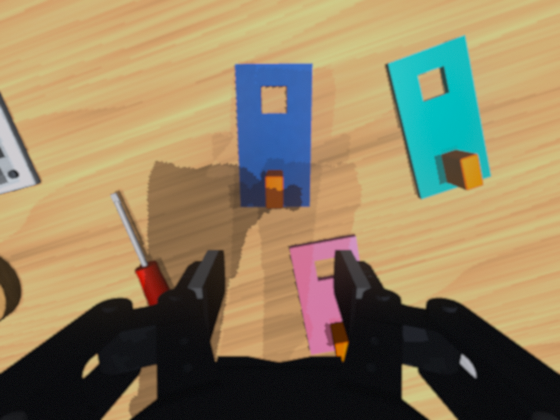

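The wrist view shows the blue plate under the gripper, with its window at (274,100) and its grip block at (274,190). The turquoise and pink plates are to the right and below. I descend now.

Call:
carry_out([
  [0,-0.001,0.03,0,0.05],
  [0.001,-0.002,0.06,0,0.05],
  [0.002,-0.004,0.09,0,0.05],
  [0.002,-0.004,0.12,0,0.05],
  [0.002,-0.004,0.145,0,0.05],
  [0.002,-0.004,0.16,0,0.05],
  [0.002,-0.004,0.169,0,0.05],
  [0.002,-0.004,0.172,0,0.05],
])

```text
clock: 2.55
tcp_pos: [0.4518, -0.2442, 0.1884]
orientation: [-3.103, 0.487, 0.002]
contact_force: [-0.4, -0.1, 0.4]
grip_width: 0.0498
gripper_force: 0.0
```

Run:
```python
from h import *
go(.4508,-.2437,.187,np.radians(-17.6)); print(r.get_obs()['tcp_pos'],r.get_obs()['contact_force'])
```

```text
shift [-0.0011 -0.0002  0.0014] roll -0.004 clock 2.55 q7 -1.512
[ 0.45183696 -0.24420511  0.18839906] [-0.43630866 -0.09036989  0.44483114]
```

Call:
carry_out([
  [0,0,0.001,0,0.0],
  [0,0,0.001,0,0.0],
  [0,0,0.001,0,0.0],
  [0,0,0.001,0,0.0],
  [0,0,0.001,0,0.0],
  [0,0,0.001,0,0.0],
  [0,0,0.001,0,0.0],
  [0,0,0.001,0,0.0],
], force=80)

```text
clock: 3.35
tcp_pos: [0.4523, -0.2445, 0.189]
orientation: [3.103, -0.487, 0.003]
contact_force: [-1.1, 1.0, 6.3]
grip_width: 0.0148
gripper_force: 78.8
```

Run:
```python
from h import *
o=r.get_obs(); print(o['tcp_pos'],o['grip_width'],o['gripper_force'],o['contact_force'])
a=np.radians(-4); x=np.array([np.cos(a),np.sin(a)])
p=np.array([.601,.0384])
for d in (.16,.08):
    q=p-x*d; print(q)
q=p-.16*x; go(q[0],q[1],.187+.11,a)
```

```text
[ 0.45233041 -0.24447131  0.18903411] 0.014782758644396647 78.77530932426453 [-1.14125937  0.95592354  6.30073042]
[0.44138975 0.04956104]
[0.52119488 0.04398052]
shift [-0.1003 -0.2765 -0.1082] roll -0.2415 clock 3.35 q7 -1.512
```

Call:
carry_out([
  [0,0,-0.02,0,0],
  [0,0,-0.05,0,0],
  [-0.01,-0.025,-0.08,0,0],
  [-0.025,-0.06,-0.08,-0.05,0],
  [-0.042,-0.1,-0.08,-0.1,0],
  [-0.06,-0.14,-0.08,-0.15,0],
  [-0.08,-0.18,-0.08,-0.2,0],
  [-0.096,-0.22,-0.08,-0.24,0],
])

```text
clock: 4.15
tcp_pos: [0.4261, -0.0065, 0.2679]
orientation: [3.136, -0.119, -0.004]
contact_force: [5.5, -34.3, -4.3]
grip_width: 0.0155
gripper_force: 189.8
```

Run:
```python
from h import *
o=r.get_obs(); print(o['tcp_pos'],o['grip_width'],o['gripper_force'],o['contact_force'])
a=np.radians(-4); x=np.array([np.cos(a),np.sin(a)])
q=np.array([.601,.0384])-.178*x; print(q); go(q[0],q[1],.264,a)
```

```text
[ 0.42613353 -0.00645803  0.26794302] 0.015473688958700188 189.84166300389916 [  5.54176923 -34.32828355  -4.33371159]
[0.4234336  0.05081665]
shift [-0.007  -0.0569  0.0038] roll -0.006 clock 4.15 q7 -1.845
```

Run:
```python
from h import *
C,a=grab('wrist'); C2,b=grab('scene')
o=r.get_obs(); print(o['contact_force'],o['gripper_force'],o['tcp_pos'])
s=cv2.resize(b[170:290,200:350],(375,300),interpolation=cv2.INTER_CUBIC)
cv2.imwrite('pics/w2.png',np.hstack([cv2.resize(a,(400,300)),s]))
```

```text
[ 3.29072624e-03 -6.44618239e-02 -3.64606103e+00] 90.84509253501892 [ 0.42561175 -0.00723036  0.26752725]
```

View pics/w2.png

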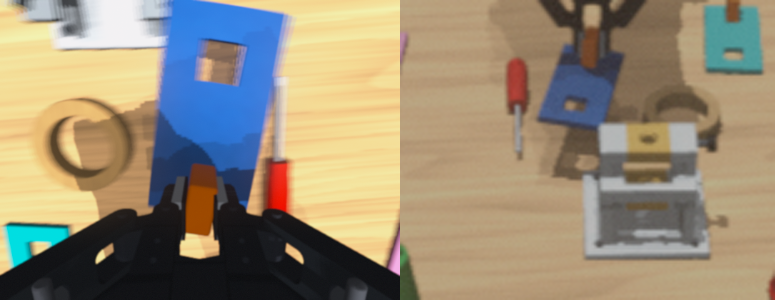

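The left half shows the plate held by its grip block at (200,200), with the nose up at (230,10). It was slightly yawed and blurred while still settling. The right half shows it clear of the jig. The force was a transient, so I measure again now that it has settled.

```bash
cat >> h.py <<'E'
def plate(C,a,z):
    h=cv2.cvtColor(a,cv2.COLOR_BGR2HSV); m=cv2.inRange(h,(105,100,40),(128,255,255)); m=cv2.morphologyEx(m,cv2.MORPH_OPEN,np.ones((5,5)))
    cs,hi=cv2.findContours(m,cv2.RETR_CCOMP,cv2.CHAIN_APPROX_NONE); c=max(cs,key=cv2.contourArea)
    o=r.get_obs(); M=R.from_rotvec(o['orientation']).as_matrix()
    P=np.array([onz(C,p[0],z) for p in c]); L=(P-o['tcp_pos'])@M
    k=int(np.argmax([cv2.contourArea(c)])); 
    w=[q for q,hh in zip(cs,hi[0]) if hh[3]>=0 and cv2.contourArea(q)>150]
    for q in w:
        Q=(np.array([onz(C,p[0],z) for p in q])-o['tcp_pos'])@M; rc=cv2.minAreaRect((Q[:,:2]*1000).astype(np.float32)); print('window tool mm',np.round(rc[0],1),np.round(rc[1],1),round(rc[2],2))
    # side edges: lines fitted to right/left extremes for tool x in 20..95 mm
    for s in (-1,1):
        pts=[]
        for x in np.arange(30,95,2.):
            b=L[abs(L[:,0]*1000-x)<1.5]; 
            if len(b): pts.append((x,1000*(b[:,1].max() if s>0 else b[:,1].min())))
        f=np.polyfit(*np.array(pts).T,1); print('side',s,'slope deg',np.degrees(np.arctan(f[0])).round(2),'y at x=80',(f[0]*80+f[1]).round(1))
    n=L[abs(L[:,1])<.025]; print('nose x',1000*n[:,0].max())
E
python3 - <<'E'
from h import *
C,a=grab('wrist'); cv2.imwrite('pics/w3.png',a)
o=r.get_obs(); print(o['tcp_pos'],o['contact_force'],o['gripper_force'],o['grip_width'])
plate(C,a,o['tcp_pos'][2]-.189+.008)
E
```

```text
[ 0.42621875 -0.00666529  0.26762514] [ 0.2603195   0.36965845 -2.33768547] 93.66512417793274 0.01455580568347391
window tool mm [76.9  0.9] [24.4 25.4] 0.16
side -1 slope deg 1.75 y at x=80 -30.9
side 1 slope deg -1.16 y at x=80 33.5
nose x 110.01384661893259
```

View pics/w3.png

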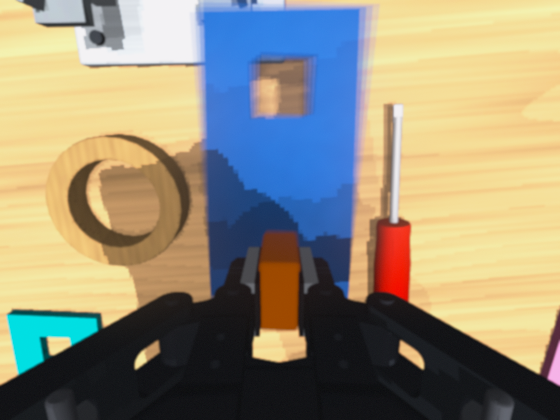

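The image shows the plate now straight in the grip, with its window at (283,87) and grip at (280,280), still a little blurred. The jig base is at upper left. I move the rest more gently.

Call:
carry_out([
  [-0.001,-0.006,0,0,0],
  [-0.002,-0.016,0,0,0],
  [-0.003,-0.028,0,0,0],
  [-0.005,-0.04,0,0,0],
  [-0.006,-0.049,0,0,0],
  [-0.007,-0.055,0,0,0],
  [-0.007,-0.057,0,0,0],
  [-0.007,-0.057,0,0,0],
])

```text
clock: 5.1
tcp_pos: [0.425, 0.0521, 0.2681]
orientation: [-3.14, 0.111, -0.0]
contact_force: [-0.3, -1.3, -2.6]
grip_width: 0.0144
gripper_force: 93.6
```

Call:
carry_out([
  [0,0,0,0,0],
  [0,0,0,0,0],
  [0,0,0,0,0],
  [0,0,0,0,0],
  [0,0,0,0,0],
  [0,0,0,0,0],
  [0,0,0,0,0],
  [0,0,0,0,0],
])

```text
clock: 5.9
tcp_pos: [0.425, 0.0519, 0.2681]
orientation: [3.14, -0.112, -0.0]
contact_force: [0.1, -0.3, -2.1]
grip_width: 0.0145
gripper_force: 93.6
```

Run:
```python
from h import *
C,a=grab('wrist'); cv2.imwrite('pics/w4.png',a)
o=r.get_obs(); print(o['tcp_pos'],o['orientation'],o['contact_force'],o['gripper_force'],o['grip_width'],o['qvel'].round(3))
plate(C,a,o['tcp_pos'][2]-.189+.008)
C2,b=grab('scene'); cv2.imwrite('pics/s4.png',cv2.resize(b[180:280,220:340],(720,600),interpolation=cv2.INTER_CUBIC))
a_=np.radians(-4); x=np.array([np.cos(a_),np.sin(a_)])
q=np.array([.601,.0384])-.178*x; go(q[0],q[1],.264,a_)
```

```text
[0.42495854 0.05189875 0.2680922 ] [ 3.13956948e+00 -1.11849094e-01  1.41185378e-05] [ 0.33702049  0.41013857 -1.95866802] 93.6302375793457 0.014496169924795117 [ 0.001 -0.001  0.001  0.002  0.001  0.001  0.   ]
window tool mm [76.5 -1.7] [23.4 23.8] 0.0
side -1 slope deg -0.36 y at x=80 -35.4
side 1 slope deg -0.75 y at x=80 32.2
nose x 107.51145015038838
shift [-0.0014  0.0012  0.0041] roll -0.0014 clock 6.0 q7 -1.985
```

View pics/w4.png

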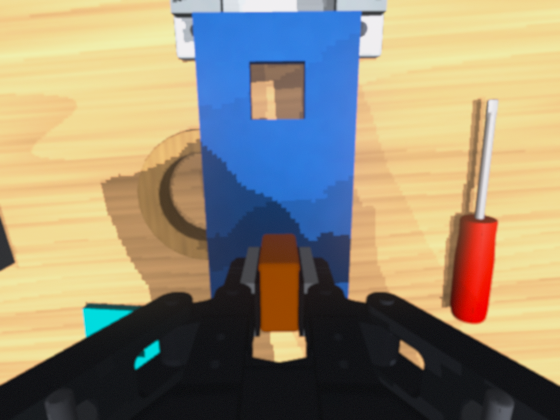

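The wrist view shows the plate settled and sharp, with its sides at columns 193 and 360 by the nose and its window at (277,91). The jig base's front corners peek out at about (177,58) and (381,55). I compare the two.

Run:
```python
from h import *
C=cal('wrist'); a=cv2.imread('pics/w4.png'); h=cv2.cvtColor(a,cv2.COLOR_BGR2HSV)
w=cv2.inRange(h,(0,0,90),(180,45,255))
for v in (25,35,45,50): 
    xs=np.nonzero(w[v,160:400])[0]+160; print(v,xs.min(),xs.max(), [onz(C,(u,v),.01).round(4).tolist()[:2] for u in (xs.min(),xs.max())])
for u in (182,188,366,372):
    ys=np.nonzero(w[:90,u])[0]; print(u,ys.max(),onz(C,(u,ys.max()),.01).round(4))
```

```text
25 174 382 [[0.5493, 0.1084], [0.5402, -0.0192]]
35 175 382 [[0.5438, 0.1087], [0.5346, -0.0193]]
45 176 381 [[0.5381, 0.1089], [0.529, -0.0187]]
50 176 381 [[0.5353, 0.1094], [0.5261, -0.0188]]
182 58 [0.5304 0.1063 0.01  ]
188 59 [0.5296 0.1026 0.01  ]
366 57 [ 0.5227 -0.0094  0.01  ]
372 56 [ 0.523  -0.0131  0.01  ]
```

View pics/s4.png

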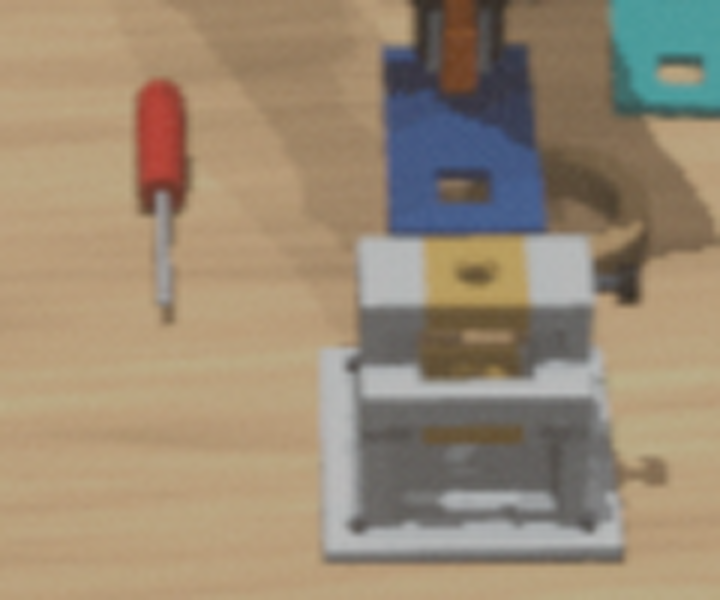

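The view from behind shows the held plate in line with the jig's slot, its window at (463,187) and the bore at (476,270). I lower slightly, go in between the cheeks, and then settle onto the rails.

Call:
carry_out([
  [0,0.001,0.002,0,0],
  [0,0.002,0.005,0,0],
  [0.003,0.002,0.005,0,0],
  [0.007,0.002,0.005,0,0],
  [0.011,0.002,0.005,0,0],
  [0.015,0.002,0.005,0,0],
  [0.018,0.002,0.005,0,0],
  [0.018,0.002,0.005,0,0],
])

```text
clock: 6.8
tcp_pos: [0.4433, 0.0486, 0.2632]
orientation: [-3.139, 0.112, -0.001]
contact_force: [0.1, -0.4, -2.1]
grip_width: 0.0144
gripper_force: 93.6
```

Call:
carry_out([
  [0,0,0.001,0,0],
  [0,0,0.001,0,0],
  [0,0,0.002,0,0],
  [0,0,0.002,0,0],
  [0,0,0.002,0,0],
  [0,0,0.002,0,0],
  [0,0,0.002,0,0],
  [0,0,0.002,0,0],
])

```text
clock: 7.6
tcp_pos: [0.4427, 0.0487, 0.2612]
orientation: [-3.14, 0.112, -0.0]
contact_force: [-3.6, 0.8, 5.4]
grip_width: 0.0149
gripper_force: 94.8
```

Call:
carry_out([
  [0,0,-0.001,0,0],
  [0.004,0,-0.001,0,0],
  [0.008,0,-0.001,0,0],
  [0.013,0,-0.001,0,0],
  [0.018,0,-0.001,0,0],
  [0.022,0,-0.001,0,0],
  [0.026,0,-0.001,0,0],
  [0.028,0,-0.001,0,0],
])

```text
clock: 8.4
tcp_pos: [0.4712, 0.0467, 0.262]
orientation: [-3.139, 0.112, -0.0]
contact_force: [-1.3, 0.2, 0.4]
grip_width: 0.0147
gripper_force: 94.1
```

Call:
carry_out([
  [0.005,0,0,0,0],
  [0.011,0,0,0,0],
  [0.017,0,0,0,0],
  [0.023,0,0,0,0],
  [0.029,0,0,0,0],
  [0.035,0,0,0,0],
  [0.041,0,0,0,0],
  [0.045,0,0,0,0],
])

```text
clock: 9.2
tcp_pos: [0.5161, 0.0437, 0.2621]
orientation: [-3.139, 0.111, -0.0]
contact_force: [-3.1, 3.1, 0.8]
grip_width: 0.0148
gripper_force: 94.1
```

Call:
carry_out([
  [0.002,0,0,0,0],
  [0.004,0,0,0,0],
  [0.006,0,0,0,0],
  [0.007,0,0,0,0],
  [0.008,0,0,0,0],
  [0.009,0,0,0,0],
  [0.009,0,0,0,0],
  [0.009,0,0,0,0],
])

```text
clock: 10.0
tcp_pos: [0.5245, 0.0432, 0.2621]
orientation: [-3.139, 0.111, 0.0]
contact_force: [-3.2, 3.4, 1.4]
grip_width: 0.0144
gripper_force: 94.2
```

Call:
carry_out([
  [0.001,0,0,0,0],
  [0.002,0,0,0,0],
  [0.002,0,0,0,0],
  [0.003,0,0,0,0],
  [0.003,0,0,0,0],
  [0.004,0,0,0,0],
  [0.004,0,0,0,0],
  [0.004,0,0,0,0],
])

```text
clock: 10.8
tcp_pos: [0.5265, 0.0433, 0.2617]
orientation: [3.139, -0.11, -0.009]
contact_force: [-13.0, 5.3, 8.0]
grip_width: 0.0145
gripper_force: 95.5
```

Call:
carry_out([
  [-0.001,0,0,0,0.045],
  [-0.001,0,0,0,0.045],
  [-0.001,0,0,0,0.045],
  [-0.001,0,0,0,0.045],
  [-0.001,0,0,0,0.045],
  [-0.001,0,-0.005,0,0.045],
  [-0.001,0,-0.015,0,0.045],
  [-0.001,0,-0.03,0,0.045],
])

```text
clock: 11.6
tcp_pos: [0.5274, 0.0425, 0.2925]
orientation: [3.139, -0.112, -0.002]
contact_force: [-0.1, -0.6, -1.1]
grip_width: 0.0449
gripper_force: 0.0
```

Call:
carry_out([
  [0,0,-0.03,0,0.045],
  [0,0,-0.06,0,0.045],
  [0,0,-0.09,0,0.045],
  [0,0,-0.12,0,0.045],
  [-0.01,0,-0.15,0,0.045],
  [-0.02,0,-0.17,0,0.045],
  [-0.02,0,-0.18,0,0.045],
  [-0.02,0,-0.18,0,0.045],
])

```text
clock: 12.4
tcp_pos: [0.5079, 0.044, 0.4739]
orientation: [-3.139, 0.112, -0.006]
contact_force: [0.4, 0.1, -0.8]
grip_width: 0.0449
gripper_force: 0.0
```

Run:
```python
from h import *
C,a=grab('wrist'); C2,b=grab('scene'); 
o=r.get_obs(); print(o['tcp_pos'],o['contact_force'])
C3,t=grab('top'); cv2.imwrite('pics/t5.png',t)
print('proj home window @.078, bush .12:',proj(C,[.601,.0395,.078]),proj(C,[.601,.0395,.12]))
s=cv2.resize(b[190:280,220:340],(400,300),interpolation=cv2.INTER_CUBIC); s2=cv2.resize(t[150:230,230:310],(400,400)[:2],interpolation=cv2.INTER_CUBIC)[:300]
cv2.imwrite('pics/w5full.png',a)
cv2.imwrite('pics/w5.png',np.vstack([np.hstack([cv2.resize(a,(400,300)),s]),np.hstack([s2,cv2.resize(a[0:210,140:420],(400,300))])]))
go(.4252,.2826,.42,0)
```

```text
[0.50767984 0.04386617 0.47147205] [-0.20006212 -0.22518625  0.64119479]
proj home window @.078, bush .12: [277.75758557  89.54701644] [277.59361636  86.11630891]
shift [-0.0991 -0.2323  0.051 ] roll -0.0713 clock 12.55 q7 -1.875
```

View pics/w5.png

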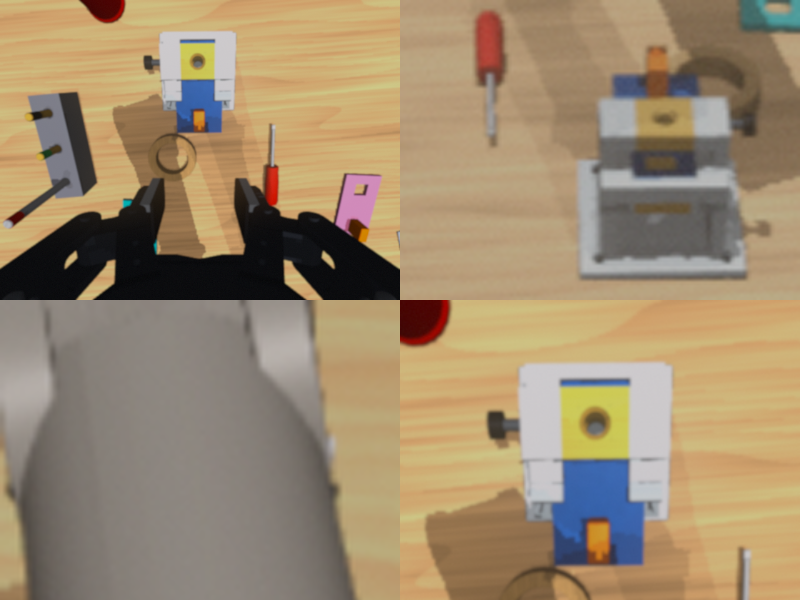

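The views show the plate in the slot and straight, with the blue nose showing beyond the crossbar. The bore is at (197,62) in the small wrist view (full image (276,86), prediction (278,86)). The long pin's red top is at (10,222) and its base in the block at (68,180). I measure the plate's depth and the pin from the same frame.

Run:
```python
from h import *
C=cal('wrist'); a=cv2.imread('pics/w5full.png'); h=cv2.cvtColor(a,cv2.COLOR_BGR2HSV)
m=cv2.inRange(h,(105,110,40),(128,255,255))
for u in (258,264,295,301):
    ys=np.nonzero(m[:230,u])[0]; print('tail',u,ys.max(),onz(C,(u,ys.max()+.5),.078).round(4))
w=cv2.inRange(h,(20,120,120),(32,255,255)); ys,xs=np.nonzero(w[40:120,240:320]); 
d=cv2.inRange(h[:,:,2],0,150)[70:105,262:295]; ys,xs=np.nonzero(d); print('bore',xs.mean()+262,ys.mean()+70,onz(C,(xs.mean()+262,ys.mean()+70),.12))
rd=cv2.inRange(h,(0,100,40),(6,255,200))|cv2.inRange(h,(174,100,40),(180,255,200)); rd[:250]=0; rd[:,60:]=0; ys,xs=np.nonzero(rd); print('band',len(xs),xs.mean(),ys.mean(),onz(C,(xs.mean(),ys.mean()),.18), 'top',onz(C,(11,311),.19),'base',onz(C,(95,252),.06))
```

```text
tail 258 183 [0.5017 0.068  0.078 ]
tail 264 183 [0.5012 0.0614 0.078 ]
tail 295 184 [0.4976 0.0271 0.078 ]
tail 301 184 [0.4971 0.0205 0.078 ]
bore 276.7772925764192 85.66812227074236 [0.5990247  0.03976399 0.12      ]
band 205 23.517073170731706 303.94146341463414 [0.42894956 0.27678994 0.18      ] top [0.42861051 0.28026713 0.19      ] base [0.42657987 0.27797239 0.06      ]
```

Call:
carry_out([
  [-0.01,-0.02,0.01,0,0.045],
  [-0.025,-0.055,0.02,0,0.045],
  [-0.04,-0.095,0.03,0,0.045],
  [-0.058,-0.135,0.04,0,0.045],
  [-0.074,-0.175,0.05,0,0.045],
  [-0.088,-0.205,0.05,0,0.045],
  [-0.096,-0.225,0.05,0,0.045],
  [-0.098,-0.23,0.05,0,0.045],
])

```text
clock: 13.35
tcp_pos: [0.425, 0.2829, 0.4207]
orientation: [3.14, -0.105, -0.004]
contact_force: [0.1, 0.2, 0.1]
grip_width: 0.0446
gripper_force: 0.0
```

Call:
carry_out([
  [0,0,0,0,0.045],
  [0,0,0,0,0.045],
  [0,0,0,0,0.045],
  [0,0,0,0,0.045],
  [0,0,0,0,0.045],
  [0,0,0,0,0.045],
  [0,0,0,0,0.045],
  [0,0,0,0,0.045],
])

```text
clock: 14.15
tcp_pos: [0.4262, 0.2803, 0.4221]
orientation: [-3.14, 0.112, -0.0]
contact_force: [-0.2, -0.5, -0.2]
grip_width: 0.0447
gripper_force: 0.0
```

Run:
```python
from h import *
C,a=grab('wrist'); cv2.imwrite('pics/w6.png',a)
o=r.get_obs(); print(o['tcp_pos'],o['orientation'])
print('expected top',proj(C,[.4268,.2805,.19]),'bot',proj(C,[.4268,.2805,.06]))
go(.4268,.2805,.31,np.radians(-4))
```

```text
[0.42617646 0.28041908 0.4221246 ] [-3.13958255e+00  1.11662413e-01 -6.71619038e-05]
expected top [279.77405163 222.82007425] bot [279.39652818 182.36817227]
shift [ 6.000e-04 -1.000e-04  1.121e-01] roll -0.0013 clock 14.2 q7 -2.422
```

View pics/w6.png

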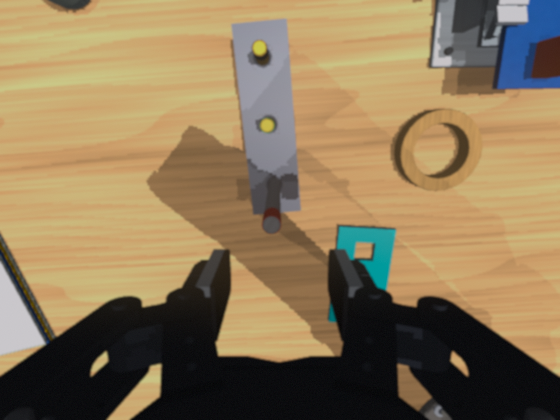

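The wrist view shows the long pin's top at (272,225) and the fingers centred at column 279, so the pin sits about 5 mm to the left. The short yellow-topped pins are at (260,48) and (267,125). I shift and descend.

Call:
carry_out([
  [0,-0.003,0.005,0,0.05],
  [-0.001,-0.005,0.02,0,0.05],
  [-0.001,-0.005,0.04,0,0.05],
  [-0.001,-0.005,0.06,0,0.05],
  [-0.001,-0.005,0.08,0,0.05],
  [-0.001,-0.005,0.1,0,0.05],
  [-0.001,-0.005,0.11,0,0.05],
  [-0.001,-0.005,0.112,0,0.05],
])

```text
clock: 15.0
tcp_pos: [0.4252, 0.2854, 0.3089]
orientation: [3.138, -0.111, -0.003]
contact_force: [0.3, -0.2, 1.0]
grip_width: 0.05
gripper_force: 0.0
```

Run:
```python
from h import *
C,a=grab('wrist'); cv2.imwrite('pics/w7.png',a)
o=r.get_obs(); print(o['tcp_pos'],o['contact_force'])
h=cv2.cvtColor(a,cv2.COLOR_BGR2HSV); rd=cv2.inRange(h,(0,100,30),(6,255,220))|cv2.inRange(h,(172,100,30),(180,255,220)); rd[:,:200]=0; rd[:,360:]=0
n,l,s,c=cv2.connectedComponentsWithStats(rd)
for i in range(1,n):
    if s[i,4]>60: print(s[i],c[i])
for z in (.19,.17,.155): print(z,proj(C,o['tcp_pos']+[0,0,z-o['tcp_pos'][2]]), proj(C,[.4255,.285,z]))
```

```text
[0.42547935 0.28550983 0.30946845] [-0.00622504  0.81823202 -0.7282046 ]
[ 260  286   36   44 1053] [277.76638177 305.06647673]
0.19 [280.29255959 339.09160805] [281.93742605 338.93220744]
0.17 [279.96933086 303.33287683] [281.35356688 303.19445888]
0.155 [279.78697585 283.15897842] [281.02418435 283.03310715]
```

Call:
carry_out([
  [0,-0.001,0,0,0.03],
  [0,-0.001,0,0,0.02],
  [0,-0.001,0,0,0.0],
  [0,-0.001,0,0,0.0],
  [0,-0.001,0,0,0.0],
  [0,-0.001,0,0,0.0],
  [0,-0.001,0,0,0.0],
  [0,-0.001,0,0,0.0],
], force=90)

```text
clock: 15.85
tcp_pos: [0.426, 0.2864, 0.3111]
orientation: [-3.139, 0.112, -0.002]
contact_force: [-0.7, -2.1, 7.0]
grip_width: 0.01
gripper_force: 87.7
```

Call:
carry_out([
  [0,0,-0.005,0,0],
  [0,0,-0.015,0,0],
  [0,0,-0.03,0,0],
  [0,0,-0.05,0,0],
  [0,0,-0.075,0,0],
  [0,0,-0.1,0,0],
  [0,0,-0.125,0,0],
  [0,0,-0.145,0,0],
])

```text
clock: 16.65
tcp_pos: [0.4254, 0.2865, 0.4572]
orientation: [-3.139, 0.112, -0.001]
contact_force: [-0.2, 0.5, -2.3]
grip_width: 0.01
gripper_force: 87.8
```

Run:
```python
from h import *
o=r.get_obs(); print(o['tcp_pos'],o['contact_force'])
go(.6,.0398,.46,np.radians(-4))
```

```text
[0.4253641  0.28646322 0.45715269] [-0.19390968  0.51543345 -2.25911375]
shift [ 0.1917  0.2336 -0.0029] roll -0.0012 clock 16.65 q7 -2.42
```

Call:
carry_out([
  [0.002,0.003,0,0,0],
  [0.008,0.01,0,0,0],
  [0.018,0.022,0,0,0],
  [0.032,0.039,0,0,0],
  [0.048,0.058,0,0,0],
  [0.064,0.078,0,0,0],
  [0.08,0.098,0,0,0],
  [0.096,0.117,0,0,0],
])

```text
clock: 17.45
tcp_pos: [0.5135, 0.1608, 0.4532]
orientation: [3.138, -0.113, -0.005]
contact_force: [-0.1, 0.1, -2.4]
grip_width: 0.0102
gripper_force: 87.8
```

Call:
carry_out([
  [0.016,0.02,0,0,0],
  [0.032,0.039,0,0,0],
  [0.048,0.058,0,0,0],
  [0.064,0.078,0,0,0],
  [0.078,0.095,0,0,0],
  [0.088,0.108,0,0,0],
  [0.094,0.115,0,0,0],
  [0.096,0.117,0,0,0],
])

```text
clock: 18.25
tcp_pos: [0.6007, 0.0384, 0.4542]
orientation: [3.139, -0.114, -0.002]
contact_force: [-0.9, 0.8, -1.9]
grip_width: 0.0102
gripper_force: 87.8
```

Call:
carry_out([
  [0,0,0,0,0],
  [0,0,0,0,0],
  [0,0,0,0,0],
  [0,0,0,0,0],
  [0,0,0,0,0],
  [0,0,0,0,0],
  [0,0,0,0,0],
  [0,0,0,0,0],
])

```text
clock: 19.05
tcp_pos: [0.6005, 0.0393, 0.4551]
orientation: [3.14, -0.112, 0.0]
contact_force: [-0.6, 0.6, -1.3]
grip_width: 0.01
gripper_force: 87.8
```

Run:
```python
from h import *
C,a=grab('wrist'); C2,b=grab('scene'); cv2.imwrite('pics/w8.png',a); cv2.imwrite('pics/s8.png',b)
o=r.get_obs(); print(o['tcp_pos'],o['contact_force'],o['orientation'])
p=o['tcp_pos']; 
print('foot exp wrist',proj(C,p-[0,0,.301]),'bore wrist',proj(C,[.6,.0398,.12]))
print('foot exp scene',proj(C2,p-[0,0,.301]),'top',proj(C2,p-[0,0,.121]),'bore scene',proj(C2,[.6,.0398,.12]))
go(.6,.0398,.457,np.radians(-4))
cv2.imwrite('pics/m8.png',np.hstack([cv2.resize(a[60:360,180:380],(400,600),interpolation=cv2.INTER_CUBIC),cv2.resize(b[120:270,250:350],(400,600),interpolation=cv2.INTER_CUBIC)]))
```

```text
[0.60051895 0.0393294  0.45506948] [-0.31295055 -0.45095354 -2.42790537] [ 3.13955510e+00 -1.12012711e-01 -5.01398261e-05]
foot exp wrist [279.78027166 197.44820036] bore wrist [279.20917953 189.21602891]
foot exp scene [297.86445454 213.96289558] top [300.28108614 152.58046287] bore scene [297.6175002  224.22808993]
shift [-0.0006 -0.0004 -0.0019] roll -0.0015 clock 19.15 q7 -1.856
```

View pics/m8.png

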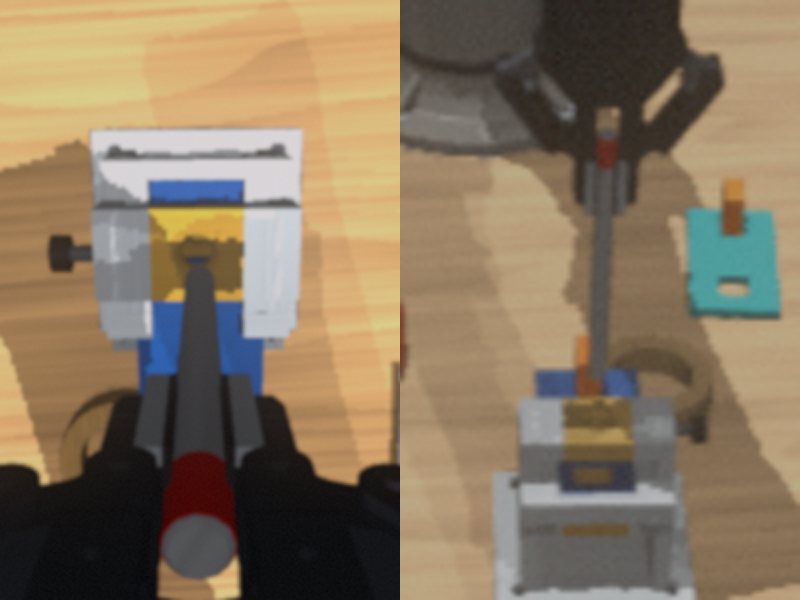

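The left view shows the pin straight, its foot at (200,270) in the crop just before the bore (200,250), between the bar's edges at rows 205 and 302. The right view shows the pin laterally over the yellow bushing. I check the fore-aft offset from the bar's edges.

Run:
```python
from h import *
C=cal('wrist'); a=cv2.imread('pics/w8.png'); h=cv2.cvtColor(a,cv2.COLOR_BGR2HSV)
y=cv2.inRange(h,(20,90,60),(34,255,255))
for u in (258,262,266,294,298):
    v=np.nonzero(y[150:230,u])[0]+150; print(u,v.min(),v.max(),[onz(C,(u,k),.12).round(4).tolist() for k in (v.min()-.5,v.max()+.5)])
for v in (172,178,200,206):
    u=np.nonzero(y[v,230:330])[0]+230; print(v,u.min(),u.max(),onz(C,((u.min()+u.max())/2,v),.12).round(4))
s=cv2.imread('pics/s8.png'); C2=cal('scene')
hs=cv2.cvtColor(s,cv2.COLOR_BGR2HSV); ys=cv2.inRange(hs,(18,90,60),(34,255,255))
for u in (293,304): v=np.nonzero(ys[212:235,u])[0]+212; print('scene',u,v.min(),v.max(),[onz(C2,(u,k),.12).round(4).tolist() for k in (v.min()-.5,v.max()+.5)])
```

```text
258 163 206 [[0.6264, 0.0574, 0.12], [0.5847, 0.0611, 0.12]]
262 163 207 [[0.6261, 0.0537, 0.12], [0.5834, 0.0574, 0.12]]
266 163 209 [[0.6259, 0.0501, 0.12], [0.5812, 0.0537, 0.12]]
294 163 208 [[0.624, 0.0245, 0.12], [0.5803, 0.0271, 0.12]]
298 163 208 [[0.6238, 0.0208, 0.12], [0.58, 0.0233, 0.12]]
172 257 300 [0.6163 0.0393 0.12  ]
178 257 300 [0.6107 0.0397 0.12  ]
200 259 262 [0.5909 0.0582 0.12  ]
206 258 299 [0.5838 0.0416 0.12  ]
scene 293 220 234 [[0.5807, 0.0301, 0.12], [0.6378, 0.0242, 0.12]]
scene 304 220 234 [[0.5828, 0.0581, 0.12], [0.6399, 0.0513, 0.12]]
```

Call:
carry_out([
  [0.001,0,0.003,0,0],
  [0.002,0,0.008,0,0],
  [0.002,0,0.014,0,0],
  [0.002,0,0.02,0,0],
  [0.002,0,0.026,0,0],
  [0.002,0,0.031,0,0],
  [0.002,0,0.035,0,0],
  [0.002,0,0.038,0,0],
])

```text
clock: 19.95
tcp_pos: [0.6025, 0.0393, 0.4167]
orientation: [3.14, -0.112, -0.0]
contact_force: [-0.2, 0.1, -1.7]
grip_width: 0.0099
gripper_force: 87.8
```

Call:
carry_out([
  [0,0,0.001,0,0],
  [0,0,0.003,0,0],
  [0,0,0.005,0,0],
  [0,0,0.007,0,0],
  [0,0,0.009,0,0],
  [0,0,0.01,0,0],
  [0,0,0.01,0,0],
  [0,0,0.01,0,0],
])

```text
clock: 20.75
tcp_pos: [0.6025, 0.0392, 0.4071]
orientation: [3.14, -0.112, 0.0]
contact_force: [0.4, 0.1, -3.0]
grip_width: 0.0101
gripper_force: 87.8
```

Call:
carry_out([
  [0,0,0.003,0,0],
  [0,0,0.008,0,0],
  [0,0,0.013,0,0],
  [0,0,0.018,0,0],
  [0,0,0.023,0,0],
  [0,0,0.028,0,0],
  [0,0,0.032,0,0],
  [0,0,0.036,0,0],
])

```text
clock: 21.55
tcp_pos: [0.6025, 0.0392, 0.3707]
orientation: [3.14, -0.112, -0.0]
contact_force: [-0.4, 0.2, -1.9]
grip_width: 0.0101
gripper_force: 87.8
```

Call:
carry_out([
  [0,0,0.001,0,0],
  [0,0,0.003,0,0],
  [0,0,0.006,0,0],
  [0,0,0.009,0,0],
  [0,0,0.012,0,0],
  [0,0,0.014,0,0],
  [0,0,0.016,0,0],
  [0,0,0.016,0,0],
])

```text
clock: 22.35
tcp_pos: [0.6024, 0.0392, 0.3548]
orientation: [3.14, -0.112, -0.001]
contact_force: [-1.2, -0.2, -1.4]
grip_width: 0.0098
gripper_force: 87.8
```

Call:
carry_out([
  [0,0,0.002,0,0],
  [0,0,0.006,0,0],
  [0,0,0.01,0,0],
  [0,0,0.015,0,0],
  [0,0,0.02,0,0],
  [0,0,0.024,0,0],
  [0,0,0.027,0,0],
  [0,0,0.029,0,0],
])

```text
clock: 23.15
tcp_pos: [0.6025, 0.0392, 0.3257]
orientation: [3.14, -0.112, -0.001]
contact_force: [1.0, -0.6, -1.9]
grip_width: 0.0102
gripper_force: 87.8
```

Call:
carry_out([
  [0,0,0,0,0],
  [0,0,0,0,0],
  [0,0,0,0,0],
  [0,0,0,0,0],
  [0,0,0,0,0],
  [0,0,0,0,0],
  [0,0,0,0,0],
  [0,0,0,0,0],
])

```text
clock: 23.95
tcp_pos: [0.6025, 0.0392, 0.3261]
orientation: [-3.14, 0.112, -0.0]
contact_force: [1.0, -0.4, -2.1]
grip_width: 0.0102
gripper_force: 87.8
```

Run:
```python
from h import *
C,a=grab('wrist'); C2,b=grab('scene')
o=r.get_obs(); print(o['clock'],o['tcp_pos'],o['contact_force'],o['gripper_force'],o['grip_width'])
p=o['tcp_pos']; print('scene foot exp',proj(C2,p-[0,0,.301]),'top',proj(C2,p-[0,0,.121]),'wrist top exp',proj(C,p-[0,0,.121]))
cv2.imwrite('pics/m9.png',np.hstack([cv2.resize(a[60:420,160:400],(400,600),interpolation=cv2.INTER_CUBIC),cv2.resize(b[160:280,260:340],(400,600),interpolation=cv2.INTER_CUBIC)]))
```

```text
24.05 [0.60250968 0.03923197 0.32608181] [ 0.05758985  0.36391337 -1.64883538] 87.7722983120475 0.009970115185753406
scene foot exp [296.42610589 252.1500265 ] top [298.5556377  198.21117347] wrist top exp [281.36718695 335.83364607]
```

View pics/m9.png

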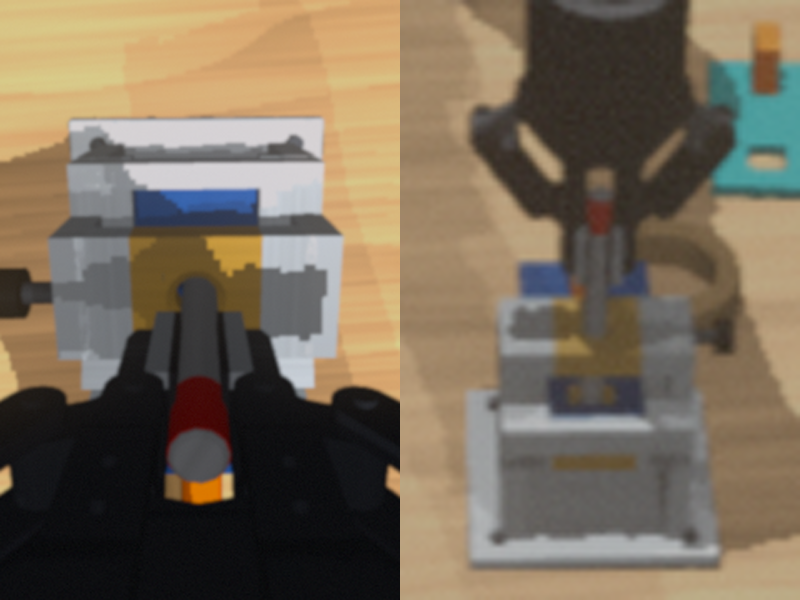

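The left view shows the pin in the upper bore at (200,295), with its top at (198,455) where expected. The right view shows it through the bushing and also at the plate's window at (592,390). Forces are only the pin's weight, and the foot is at about z = 25 mm by kinematics. I hand in.

```bash
python3 -c "
from bench import r
print(r.hand_in())"
```

```text
the job is handed in; nothing more can be done
None
```

I slid the plate in until it pushed against the stop and let go of it; the long pin is through both bushings and the plate's window, still held with its foot about 15 mm above the base plate and 15 mm below the lower bushing (worked out from the arm's position, as no camera could see it), and the job was handed in at about 24 s.

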